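# Calibrate the shade camera with the reset stylus

### The arm

A 7-joint arm with a two-finger parallel gripper is mounted at the origin on the work surface. World frame = base frame: x ahead of the robot, y to its left, z up, the work surface at z = 0. Lengths are in m, angles in rad, forces in N, time in s.
With the tool pointing down it reaches from about 0.35 to 0.9 m from the base axis. Payload 8.1 kg.
Tool frame: the origin (TCP) lies at the very end of the fingers, on their centre line; the grasp point (between the pads) lies 19 mm behind it (arm.pinch_z is the distance from the TCP to the grasp point, in m); z points along the fingers, y is the direction in which the jaws open and shut (so a half turn about z gives the same grasp; the last joint's range is limited). The gripper opens to 85 mm and grips with 20 to 120 N. Pads are 22 mm wide; open, the fingers measure 114 mm over their backs; the gripper's body (76 mm by 85 mm) begins 54 mm behind the grasp point. The pads swing forward as they close: fully open they stand 13 mm farther back than shut.
Start: joints at [-1.409, 0.434, 0.025, 1.573, -0.012, 1.134, -0.075], TCP at [0.164, 0.603, 0.231] pointing down, gripper open.
Joint ranges: [-2.62, 2.62], [-0.44, 2.09], [-1.27, 1.32], [0.08, 2.57], [-1.32, 4.46], [0.12, 2], [-2.74, 2.74]. Speed limits (rad/s): [2.22, 2.22, 3.01, 3.01, 3.14, 3.14, 3.14].

### API

Orientations are given as a unit quaternion [x, y, z, w].
In Python, from cell import arm gives the robot as it stands.
- The arm moves only by the shell command python3 -m pendant 'ROWS' [FORCE]. ROWS is JSON, a list of rows, each a list of 3 entries, a list of its own where there are three numbers: the shift along the tool's x, y, z in cm, then the turn, a rotation vector about the tool's x, y, z in degrees, then the opening, from 0 (shut) to 1 (fully open). A call has 1 to 12 rows; each row is the pose to reach, as a shift and turn from the pose commanded when the call began, along the tool's axes at that moment; what a row does not reach only later rows make up. A row lasts 1/12 s, in which the tool goes at most 41.7 mm and 7.16 degrees, less where a joint would pass 70% of its speed; a pose out of reach is approached as far as the arm can. A call with a gripper value outside its range is refused whole. The fingers move at their own pace and stop on an object; FORCE is the grip in N (left out, the last holds). Time passes only in rows, so rows that repeat a pose let the fingers close. It gives the time, the measured TCP pose, the force and the opening at its end, in the units of the state.
- arm.get_obs(): the state, without advancing time (a new reading comes with each control period).
- arm.grab_frame(name): name is "scene" or "side" or "wrist"; returns (picture, depth): 480x640x3 uint8, red, green, blue; 480x640 float32, m along the optical axis (not along the pixel's ray), 0 where there is no reading.
- arm.camera_info(name): a dict with "fovy" (degrees; the focal length in pixels is half the picture's height over the tangent of half this angle, whatever the lens; pixels are square), "cx", "cy" (the principal point, pixels), "rvec" (rotation vector, rad) and "tvec" (3), from world to camera coordinates, as OpenCV has them; the wrist camera has in their place "hand_eye" (4x4, takes a point from camera to tool coordinates, whose origin is the TCP and whose axes are the flange's). Camera axes: x right, y down, z forward; pixel columns grow to the right and rows downward; lengths in m; the calibration is good to about 2 mm. A picture is of the moment at which its call begins: read the wrist's pose just before it. camera_info takes no time and is no camera call.
- arm.finish_job(): hands the job in, once; it reports no verdict.
The state is a dict: "time_s": time; "joint_positions": joint angles; "qvel": joint speeds; "effort": joint torques, N m; "tool_pos": TCP position; "ee_rot": TCP orientation; "contact_force": force on the tool from outside, world axes, zero at the start; "wrist_torque": the same for the moment, N m; "width": finger opening in m.
Only numpy, scipy, OpenCV 4.12 (cv2) and the standard library are available. Lean on these libraries where they do the work, as an engineer would, in place of code of your own. Each camera call takes 0.05 s, during which the arm holds its last target.

### The job

Take the orange stylus out of the instrument stand and, with its tip, gently press the green calibration button at the bottom of the slanted well on the camera stand all the way in and hold it down for a good second. Then let the button come back up, put the stylus back upright in the instrument stand with its guard fully down on it, and let go. Leave the blue spatula and everything else on the bench where it is.

Things in the scene. Friction and masses are not known exactly. Their poses are not given: they have to be found in the camera images.
- stylus_grip (a point): Middle of the square orange handle of the stylus, on its axis, 115 mm above its tip. z runs from tip to handle end; x and y are square to the handle's flat sides, as the stand's x and y at the start. The stylus starts upright in one of the two holes of the stand, guard resting on its top, so this point is 53 mm above the stand's top.
- stylus_tip (a point): Very end of the stylus's steel tip, on its axis; same axes as stylus_grip.
- spatula_grip (a point): Middle of the handle of the spatula in the other hole of the stand: same size and shape as the stylus but with a blue handle. To be left alone.
- stand_top (a point): Middle of the top face of the fixed aluminium instrument stand, a block 60 x 150 x 80 mm high (x, y, z). Two vertical through holes of 14 mm diameter with 3 mm chamfers lie at y = +36 mm and y = -36 mm from this point, along the stand's own y axis. One holds the stylus, the other the spatula, either way round. The stylus goes back into the hole it came from.
- well_mouth (a point): Middle of the mouth of the round well in the sloped front face of the black camera stand, marked by an orange ring. z points straight out of the well, 40 degrees from vertical, leaning to the front of the stand (roughly to the robot's left); x points up the slope. The well is straight, 20 mm in diameter; the button's face lies 20 mm below the mouth. The sloped face is 90 mm (x) by 180 mm (y).
- cal_button (a joint): Travel of the green spring button at the bottom of the well, 18 mm in diameter: 0 = up, 0.005 m = fully in. It moves along the well's axis. The spring pushes back with 2 N at the start of the travel and 6 N fully in; beyond that it is a hard stop.
- cal_face (a point): Middle of the face of the green button (moves in with it); z points out of the well.
- console: The fixed camera stand: black base 180 mm wide, slope in front, white stage plate on top at 99 mm, column at the rear, camera and lens pointing down, 470 mm high in all. Origin at the middle of its underside; x to its rear, z up. The lens hood (104 mm across) has its underside 187 mm above the well's mouth and its front edge 53 mm behind it. Do not knock it.
- jar_a: White-capped jar, 52 mm across, 45 mm high, stands loose; origin under its middle.
- jar_b: Red-capped jar, 48 mm across, 40 mm high, stands loose; origin under its middle.
- jar_c: Black-capped jar, 52 mm across, 45 mm high, stands loose; origin under its middle.
- model_a: Small light brown tooth model, 60 x 35 x 27 mm high, loose; origin under its middle.
- model_b: Small brick-coloured tooth model, 60 x 35 x 27 mm high, loose; origin under its middle.
- stylus: The stylus, 154 mm long, about 60 g; origin at the end of its tip, z to the handle. Steel shaft of 8 mm diameter with a round end (0 to 62 mm from the tip), round guard of 26 mm diameter (62 to 68 mm), 18 x 18 mm square orange handle (68 to 154 mm) with two black bands.
- spatula: The spatula as a whole; origin at the end of its blade.

How it is judged:
By the outcome, as a careful person would: the job done as asked, in the order asked, and still so for the second after the job is handed in, with the robot touching nothing.
It also fails if it takes over 59 s, if anything falls off the work surface, if the arm or the gripper's body presses on something with over 40 N, if the wrist force passes 120 N, or if a joint passes its speed limit or range.

## Working session

There is one attempt and no reset: what is moved stays moved. The work goes in short steps, Python scripts to look and compute and a shell command to move; the robot and the scene stay as the last step left them, time stands still between calls to the robot, and variables do not carry over. Pictures are saved under pics/ and viewed, and the job is handed in when it is done.

```bash
ls; mkdir -p pics
python3 - <<'E'
from cell import arm
import cv2,json,numpy as np
o=arm.get_obs();print(o)
print(arm.pinch_z)
for n in ["scene","side","wrist"]:
    p,d=arm.grab_frame(n);cv2.imwrite(f"pics/{n}0.png",p[:,:,::-1]);np.savez(f"pics/{n}0.npz",p=p,d=d)
    print(n,arm.camera_info(n))
E
```

```text
pics
{'time_s': 0.0, 'joint_positions': array([-1.40855505,  0.43523448,  0.02499324,  1.57410554, -0.01164851,
        1.13400433, -0.07511223]), 'qvel': array([-2.62050516e-04, -3.23078031e-04,  2.54736048e-05, -2.04478621e-03,
       -6.59037181e-04,  1.29890199e-03, -1.00763184e-03]), 'effort': array([ 4.67535137e-04, -6.70462704e+01,  1.02552239e+00, -3.16217101e+01,
        1.54975313e-02,  1.24366480e-02,  7.38624863e-06]), 'tool_pos': array([0.16351449, 0.60269923, 0.23051579]), 'ee_rot': array([ 1.32093934e-01,  9.91236878e-01, -8.01515519e-04, -5.10808541e-05]), 'contact_force': array([-0.34942543, -0.66728371,  0.89835083]), 'wrist_torque': array([0.01634934, 0.0184838 , 0.0326269 ]), 'width': 0.08520303094550205}
0.0187
scene {'fovy': 47.358284345768794, 'cx': 323.2629036159516, 'cy': 241.37070391414892, 'rvec': array([ 1.43938722,  2.01952731, -0.96570219]), 'tvec': array([ 0.16887034, -0.28043772,  1.60424865])}
side {'fovy': 52.874869790920485, 'cx': 321.9861849442651, 'cy': 243.09298577078923, 'rvec': array([ 2.12745524, -0.52766532,  0.24687129]), 'tvec': array([-0.51454471,  0.28317734,  0.79674968])}
wrist {'fovy': 61.166527289610755, 'cx': 323.46746820885977, 'cy': 239.32279040220774, 'hand_eye': array([[ 9.61429864e-04, -9.65262553e-01, -2.61280078e-01,
         6.57228814e-02],
       [ 9.99998891e-01,  6.30892737e-04,  1.34894197e-03,
         4.67253027e-04],
       [-1.13724347e-03, -2.61281085e-01,  9.65262089e-01,
        -1.43387768e-01],
       [ 0.00000000e+00,  0.00000000e+00,  0.00000000e+00,
         1.00000000e+00]])}
```

View pics/scene0.png

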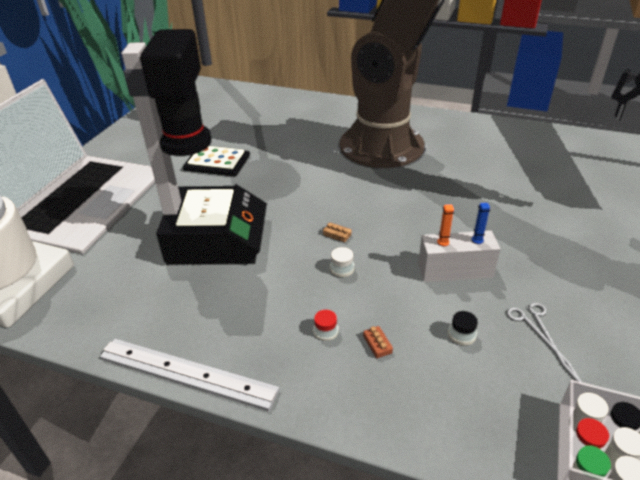

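View pics/side0.png

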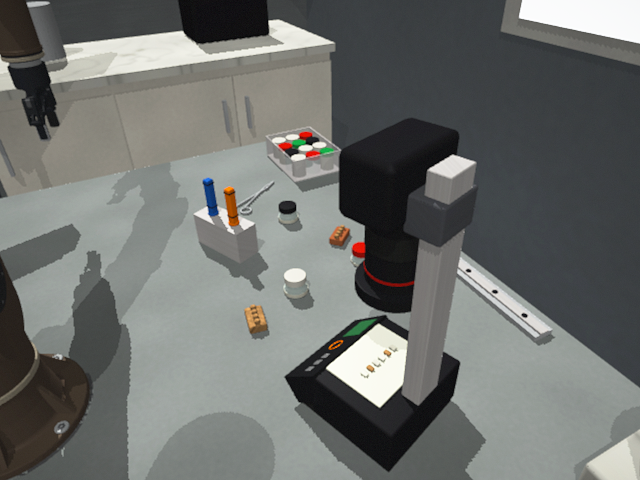

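View pics/wrist0.png

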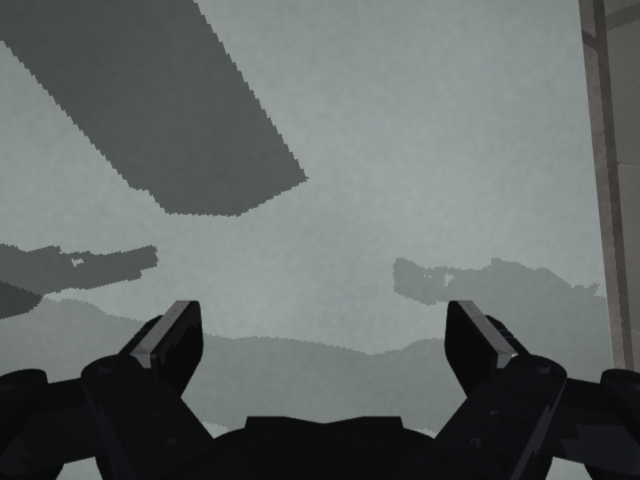

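```bash
cat > h.py <<'E'
import numpy as np,cv2
from scipy.spatial.transform import Rotation as R
from cell import arm
def K(n):
    c=arm.camera_info(n);f=240/np.tan(np.radians(c['fovy']/2));return f,c
def T_wc(n,obs=None):
    f,c=K(n)
    if 'rvec' in c:
        Rm=R.from_rotvec(c['rvec']).as_matrix();T=np.eye(4);T[:3,:3]=Rm.T;T[:3,3]=-Rm.T@c['tvec'];return T
    T=np.eye(4);T[:3,:3]=R.from_quat(obs['ee_rot']).as_matrix();T[:3,3]=obs['tool_pos'];return T@c['hand_eye']
def cloud(n,d,obs=None):
    f,c=K(n);v,u=np.mgrid[:480,:640]
    P=np.stack([(u-c['cx'])/f*d,(v-c['cy'])/f*d,d],-1)
    T=T_wc(n,obs);return P@T[:3,:3].T+T[:3,3]
def proj(n,X,obs=None):
    f,c=K(n);T=np.linalg.inv(T_wc(n,obs));p=np.atleast_2d(X)@T[:3,:3].T+T[:3,3]
    return np.c_[p[:,0]/p[:,2]*f+c['cx'],p[:,1]/p[:,2]*f+c['cy']]
def hsv(p): return cv2.cvtColor(p,cv2.COLOR_RGB2HSV)
E
python3 - <<'E'
from h import *
for n in ["scene","side"]:
    z=np.load(f"pics/{n}0.npz");p,d=z['p'],z['d'];P=cloud(n,d);H=hsv(p)
    ok=d>0
    print(n,"cam pos",T_wc(n)[:3,3])
    org=(H[...,0]>4)&(H[...,0]<14)&(H[...,1]>180)&(H[...,2]>120)
    blu=(H[...,0]>105)&(H[...,0]<125)&(H[...,1]>180)&(H[...,2]>70)
    grn=(H[...,0]>55)&(H[...,0]<85)&(H[...,1]>120)&(H[...,2]>40)
    for nm,m in [("o",org),("b",blu),("g",grn)]:
        N,L,S,C=cv2.connectedComponentsWithStats(m.astype(np.uint8))
        for i in range(1,N):
            if S[i,4]<12: continue
            q=P[(L==i)&ok]
            if len(q)==0: continue
            if np.abs(np.median(q,0)).max()>1.2: continue
            print(nm,S[i],C[i].round(1),np.median(q,0).round(4),q.min(0).round(3),q.max(0).round(3))
    table=P[ok&(np.abs(P[...,2])<0.015)];print("table z",np.median(table[:,2]))
E
```

```text
scene cam pos [1.38316523 0.32956008 0.81180068]
o [438 206  15  39 278] [445.7 224.9] [0.4932 0.2587 0.1347] [0.482 0.248 0.084] [0.499 0.266 0.176]
o [242 211  11  11  52] [247.4 216.2] [ 0.5143 -0.1762  0.0683] [ 0.5   -0.188  0.06 ] [ 0.531 -0.164  0.081]
b [340   0  35  13 361] [356.4   5. ] [-0.6813 -0.2849  0.1781] [-0.771 -0.356  0.156] [-0.666 -0.235  0.202]
b [ 508   32   54   78 2963] [535.6  70.8] [-0.8135  0.4024 -0.0448] [-1.085  0.322 -0.204] [-0.786  0.476  0.025]
b [473 204  16  39 283] [480.7 222.9] [0.4641 0.3237 0.1338] [0.452 0.315 0.083] [0.471 0.331 0.175]
g [230 216  20  23 252] [239.5 227.4] [ 0.5696 -0.1678  0.0805] [ 0.539 -0.191  0.064] [ 0.595 -0.147  0.096]
g [577 446  33  30 711] [593.1 460.3] [0.8791 0.5448 0.0629] [0.855 0.524 0.053] [0.899 0.566 0.067]
table z 0.0012941715427121636
side cam pos [ 0.24547082 -0.67803945  0.67805774]
o [233 194   4  21  27] [234.7 204.1] [0.491  0.252  0.1311] [0.488 0.248 0.003] [0.547 0.455 0.157]
o [229 217  10   9  33] [233.7 221.7] [0.4828 0.2523 0.0853] [0.471 0.242 0.08 ] [0.497 0.267 0.102]
b [203 178  15  38 298] [210.2 196.7] [0.4527 0.3157 0.1302] [0.443 0.308 0.081] [0.464 0.332 0.173]
g [292 140  14   9  81] [297.8 143. ] [0.8244 0.6408 0.0611] [0.805 0.625 0.052] [0.853 0.681 0.064]
g [320 148  14   6  55] [325.7 150.1] [0.8769 0.5488 0.0616] [0.854 0.534 0.054] [0.903 0.571 0.065]
g [343 319  33  18 230] [359.6 327.4] [ 0.567  -0.1683  0.0795] [ 0.539 -0.193  0.058] [ 0.596 -0.14   0.094]
table z -0.00029033387665655663
```

Run:
```python
import cv2
a=cv2.imread("pics/scene0.png");b=cv2.imread("pics/side0.png")
x=cv2.resize(a[170:290,140:280],None,fx=3.5,fy=3.5,interpolation=cv2.INTER_CUBIC)
y=cv2.resize(b[290:410,280:420],None,fx=3.5,fy=3.5,interpolation=cv2.INTER_CUBIC)
cv2.imwrite("pics/z1.png",cv2.resize(cv2.hconcat([x,y]),(800,343)))
```

```text
(no output)
```

View pics/z1.png

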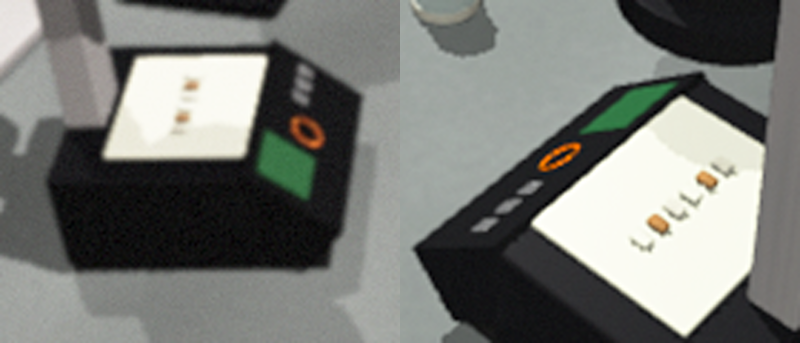

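Run:
```python
from h import *
for n in ["scene","side"]:
    z=np.load(f"pics/{n}0.npz");p,d=z['p'],z['d'];P=cloud(n,d);H=hsv(p)
    m=(d>0)&(np.abs(P[...,2]-0.08)<0.006)&(np.abs(P[...,0]-.475)<.1)&(np.abs(P[...,1]-.288)<.1)&(H[...,1]<80)
    q=P[m];print(n,"stand",len(q),np.median(q,0));r=cv2.minAreaRect((q[:,:2]*1000).astype(np.float32));print(r)
    for nm,c in [("stylus",(.49,.255)),("spat",(.46,.32))]:
        col=(H[...,0]<14) if nm=="stylus" else (H[...,0]>105)&(H[...,0]<125)
        m=(d>0)&(P[...,2]>.09)&(P[...,2]<.19)&(np.hypot(P[...,0]-c[0],P[...,1]-c[1])<.03)&(H[...,1]>150)&col
        q=P[m];
        for lo in np.arange(.09,.18,.02):
            k=q[(q[:,2]>lo)&(q[:,2]<lo+.02)]
            if len(k):print(nm,lo.round(2),len(k),k.mean(0).round(4),k.min(0).round(3),k.max(0).round(3))
    # slope
    m=(d>0)&(np.abs(P[...,0]-.514)<.11)&(np.abs(P[...,1]+.17)<.045)&(P[...,2]>.04)&(P[...,2]<.097)
    q=P[m]
    for it in range(6):
        c=q.mean(0);nn=np.linalg.svd(q-c)[2][2];nn*=np.sign(nn[2]);e=(q-c)@nn;s=np.abs(e)<max(2.5*1.48*np.median(np.abs(e)),.001);q=q[s]
    print("slope",len(q),c,nn,"tilt",np.degrees(np.arccos(nn[2])),"az",np.degrees(np.arctan2(nn[1],nn[0])),np.std(e))
    # table stage
    m=(d>0)&(np.abs(P[...,2]-.099)<.006)&(np.abs(P[...,0]-.52)<.15)&(np.abs(P[...,1]+.27)<.15)&(H[...,2]>150)&(H[...,1]<60)
    q=P[m];r=cv2.minAreaRect((q[:,:2]*1000).astype(np.float32));print("stage",len(q),r)
```

```text
scene stand 1295 [0.4774895  0.2914238  0.08105583]
((470.67828369140625, 291.02325439453125), (66.08988189697266, 151.60787963867188), 23.954710006713867)
stylus 0.09 68 [0.4927 0.2582 0.1005] [0.485 0.249 0.09 ] [0.497 0.268 0.11 ]
stylus 0.11 67 [0.4928 0.2586 0.1204] [0.487 0.249 0.11 ] [0.498 0.267 0.13 ]
stylus 0.13 71 [0.493  0.2584 0.1403] [0.487 0.249 0.13 ] [0.499 0.267 0.15 ]
stylus 0.15 76 [0.4929 0.2587 0.1606] [0.487 0.25  0.15 ] [0.498 0.267 0.17 ]
stylus 0.17 47 [0.4876 0.2572 0.1731] [0.476 0.249 0.17 ] [0.497 0.266 0.176]
spat 0.09 61 [0.4639 0.3238 0.1004] [0.456 0.315 0.091] [0.469 0.333 0.11 ]
spat 0.11 64 [0.464  0.3235 0.121 ] [0.456 0.315 0.11 ] [0.471 0.332 0.13 ]
spat 0.13 71 [0.4641 0.3239 0.1406] [0.458 0.316 0.131] [0.471 0.332 0.15 ]
spat 0.15 70 [0.4641 0.3238 0.1605] [0.457 0.316 0.15 ] [0.47  0.332 0.17 ]
spat 0.17 46 [0.4589 0.3232 0.1725] [0.45  0.315 0.17 ] [0.467 0.331 0.175]
slope 1749 [ 0.53524434 -0.17114019  0.07054047] [-0.17701065  0.59029521  0.78753971] tilt 38.043815877278554 az 106.69230560065778 0.0037107100284787527
stage 1675 ((542.55
[... 581 characters left out ...]
536 0.1708] [0.474 0.251 0.17 ] [0.492 0.259 0.172]
spat 0.09 61 [0.4528 0.3158 0.1   ] [0.444 0.31  0.09 ] [0.463 0.323 0.11 ]
spat 0.11 66 [0.4528 0.3159 0.12  ] [0.444 0.308 0.11 ] [0.464 0.322 0.129]
spat 0.13 67 [0.4532 0.3161 0.1401] [0.444 0.311 0.13 ] [0.464 0.324 0.15 ]
spat 0.15 67 [0.4528 0.3161 0.1603] [0.444 0.31  0.15 ] [0.463 0.325 0.17 ]
spat 0.17 25 [0.4526 0.3206 0.1713] [0.444 0.312 0.17 ] [0.463 0.332 0.173]
slope 1264 [ 0.5121864  -0.17546449  0.0683551 ] [-0.21451133  0.6084816   0.76402555] tilt 40.17962198338294 az 109.4193603491971 0.0004981217992926349
stage 3855 ((545.5330200195312, -259.54681396484375), (135.23617553710938, 108.14591217041016), 19.495765686035156)
```

```bash
cat >> h.py <<'E'
def toolR(yaw_y,zdir=(0,0,-1)):
    z=np.array(zdir,float);z/=np.linalg.norm(z);a=np.radians(yaw_y);y=np.array([np.cos(a),np.sin(a),0]);y-=z*(y@z);y/=np.linalg.norm(y)
    return R.from_matrix(np.c_[np.cross(y,z),y,z])
def delta(pos,Rt,obs=None,ref=None):
    if ref is None:
        o=obs or arm.get_obs();p0=o['tool_pos'];R0=R.from_quat(o['ee_rot'])
    else: p0,R0=ref
    return (R0.inv().apply(np.array(pos)-p0)*100).round(2),np.degrees((R0.inv()*Rt).as_rotvec()).round(2)
E
python3 -c "
from h import *
print(delta([.485,.257,.235],toolR(24.3)))"
```

```text
(array([-40.08, -24.96,  -0.39]), array([-6.000e-02,  4.000e-02,  5.052e+01]))
```

```bash
python3 -m pendant '[[[-3,-2,0],[0,0,4],0.7],[[-6.5,-4,0],[0,0,9],0.7],[[-10,-6.2,0],[0,0,14],0.7],[[-13.5,-8.4,0],[0,0,19],0.7],[[-17,-10.6,0],[0,0,24],0.7],[[-20.5,-12.8,0],[0,0,29],0.7],[[-24,-15,0],[0,0,34],0.7],[[-27.5,-17.2,0],[0,0,39],0.7],[[-31,-19.4,-0.1],[0,0,43],0.7],[[-34.5,-21.5,-0.2],[0,0,46],0.7],[[-37.5,-23.4,-0.3],[0,0,49],0.7],[[-40.1,-25,-0.4],[0,0,50.5],0.7]]'
python3 -m pendant '[[[0,0,0],[0,0,0],0.7],[[0,0,0],[0,0,0],0.7],[[0,0,0],[0,0,0],0.7],[[0,0,0],[0,0,0],0.7]]'
python3 - <<'E'
from h import *
o=arm.get_obs();print(o)
p,d=arm.grab_frame("wrist");cv2.imwrite("pics/w1.png",p[:,:,::-1]);np.savez("pics/w1.npz",p=p,d=d,t=o['tool_pos'],q=o['ee_rot'])
E
```

```text
time_s: 1.15
tool_pos: [0.4867, 0.2542, 0.2354]
ee_rot: [0.544, 0.839, -0.0, 0.0]
contact_force: [0.1, 0.6, 0.2]
width: 0.0598
time_s: 1.48
tool_pos: [0.4841, 0.2582, 0.235]
ee_rot: [0.541, 0.841, -0.0, -0.0]
contact_force: [-0.6, 0.0, -0.7]
width: 0.0599
{'time_s': 1.4833, 'joint_positions': array([-0.86492399,  0.31209274,  0.36391857,  1.7777069 , -0.12535495,
        1.0750227 , -0.03028019]), 'qvel': array([-0.00862579, -0.00092578,  0.00133224,  0.00032039, -0.00036019,
       -0.00089386,  0.0019596 ]), 'effort': array([ 1.00256301e+00, -5.35922277e+01,  4.74578843e+00, -3.04994881e+01,
        7.89239444e-02, -2.25169439e-03, -1.56061455e-03]), 'tool_pos': array([0.48409621, 0.25824438, 0.23502788]), 'ee_rot': array([ 5.41253570e-01,  8.40859289e-01, -1.37006898e-04, -4.58989391e-04]), 'contact_force': array([-0.58149737,  0.03605181, -0.71536627]), 'wrist_torque': array([ 0.05794403, -0.0041287 ,  0.01020566]), 'width': 0.05992728685721322}
```

View pics/w1.png

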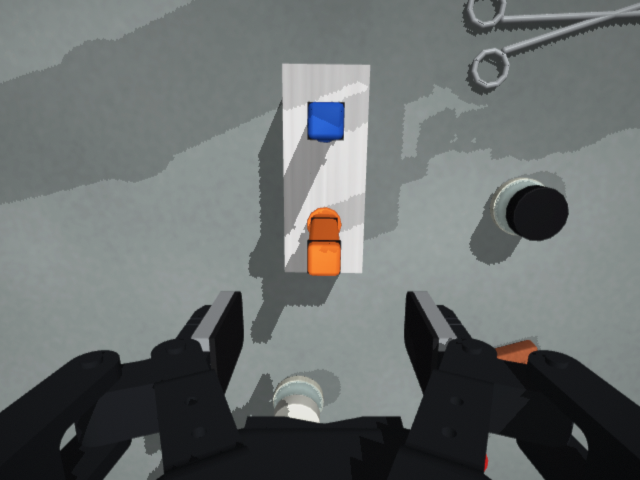

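Run:
```python
from h import *
z=np.load("pics/w1.npz");o={'tool_pos':z['t'],'ee_rot':z['q']};p,d=z['p'],z['d'];P=cloud("wrist",d,o);H=hsv(p)
for nm,m in [("sty",(H[...,0]<16)&(H[...,1]>150)),("spa",(H[...,0]>105)&(H[...,0]<125)&(H[...,1]>150))]:
    m=m&(d>0)&(np.abs(P[...,2]-.172)<.006)
    q=P[m];r=cv2.minAreaRect((q[:,:2]*1000).astype(np.float32));print(nm,len(q),r,np.median(q[:,2]))
m=(d>0)&(np.abs(P[...,2]-.08)<.005)&(np.hypot(P[...,0]-.47,P[...,1]-.29)<.1)
q=P[m];print(cv2.minAreaRect((q[:,:2]*1000).astype(np.float32)),np.median(q[:,2]))
```

```text
sty 1046 ((485.2113952636719, 257.8157043457031), (17.18954849243164, 17.733793258666992), 23.764318466186523) 0.17237535011688204
spa 1287 ((456.3591003417969, 323.1312561035156), (17.280330657958984, 17.57410430908203), 24.11058807373047) 0.1724600996838697
((470.9959411621094, 290.0584716796875), (60.08335494995117, 150.70066833496094), 23.803468704223633) 0.08080353229755005
```

```bash
python3 -c "
from h import *
print(delta([.4853,.2575,.1145],toolR(23.8)))"
```

```text
(array([-0.13,  0.08, 12.06]), array([-0.03, -0.03,  0.68]))
```

```bash
python3 -m pendant '[[[-0.1,0.1,1.5],[0,0,0.7],0.7],[[-0.1,0.1,3.5],[0,0,0.7],0.7],[[-0.1,0.1,5.5],[0,0,0.7],0.7],[[-0.1,0.1,7.5],[0,0,0.7],0.7],[[-0.1,0.1,9.5],[0,0,0.7],0.7],[[-0.1,0.1,11],[0,0,0.7],0.7],[[-0.1,0.1,12],[0,0,0.7],0.7],[[-0.1,0.1,12.1],[0,0,0.7],0.7],[[-0.1,0.1,12.1],[0,0,0.7],0.7],[[-0.1,0.1,12.1],[0,0,0.7],0.7]]'
python3 - <<'E'
from h import *
o=arm.get_obs();print(o['tool_pos'],delta([.4853,.2575,.1145],toolR(23.8)))
p,d=arm.grab_frame("wrist");cv2.imwrite("pics/w2.png",p[:,:,::-1])
E
```

```text
time_s: 2.37
tool_pos: [0.4868, 0.2571, 0.1151]
ee_rot: [0.547, 0.837, 0.001, 0.0]
contact_force: [-0.2, -0.1, 0.2]
width: 0.0598
[0.48682097 0.25707338 0.11514232] (array([ 0.1 , -0.12,  0.06]), array([ 0.07, -0.02, -0.14]))
```

View pics/w2.png

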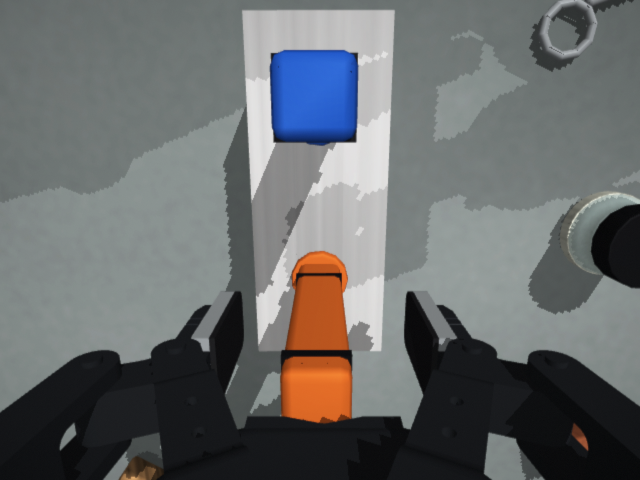

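```bash
python3 -m pendant '[[[0.1,-0.1,0.05],[0,0,0],0.7],[[0.1,-0.1,0.05],[0,0,0],0.7],[[0.1,-0.1,0.05],[0,0,0],0.3],[[0.1,-0.1,0.05],[0,0,0],0.1],[[0.1,-0.1,0.05],[0,0,0],0.0],[[0.1,-0.1,0.05],[0,0,0],0.0],[[0.1,-0.1,0.05],[0,0,0],0.0],[[0.1,-0.1,0.05],[0,0,0],0.0],[[0.1,-0.1,0.05],[0,0,0],0.0],[[0.1,-0.1,0.05],[0,0,0],0.0]]' 50
python3 -c "
from h import *
print(delta([.4853,.2575,.1145],toolR(23.8)),arm.get_obs())"
```

```text
time_s: 3.25
tool_pos: [0.4853, 0.257, 0.114]
ee_rot: [0.547, 0.837, 0.0, 0.0]
contact_force: [-0.2, 0.2, 3.8]
width: 0.0176
(array([ 0.04,  0.02, -0.05]), array([ 0.02, -0.  , -0.18])) {'time_s': 3.25, 'joint_positions': array([-0.82416377,  0.45119444,  0.3267693 ,  1.91581329, -0.19549483,
        0.80475736,  0.02057048]), 'qvel': array([ 9.81085034e-05,  7.16804949e-04,  7.36099821e-04,  9.34324170e-04,
       -4.04523703e-04,  8.90159126e-05,  7.60804160e-04]), 'effort': array([ 3.89889150e-02, -5.69293606e+01,  5.04303798e+00, -2.38807994e+01,
        4.94468506e-03, -2.76230844e-01,  8.38110809e-04]), 'tool_pos': array([0.48534157, 0.25703095, 0.11401141]), 'ee_rot': array([5.47387499e-01, 8.36879253e-01, 1.88555111e-04, 7.86590855e-05]), 'contact_force': array([-0.2258848 ,  0.17794309,  3.81666494]), 'wrist_torque': array([-0.11097209,  0.14035524,  0.0048916 ]), 'width': 0.017639235726744674}
```

```bash
python3 -m pendant '[[[0,0,-0.5],[0,0,0],0],[[0,0,-1.5],[0,0,0],0],[[0,0,-3],[0,0,0],0],[[0,0,-4.5],[0,0,0],0],[[0,0,-6],[0,0,0],0],[[0,0,-7.5],[0,0,0],0],[[0,0,-9],[0,0,0],0],[[0,0,-10.3],[0,0,0],0],[[0,0,-11],[0,0,0],0],[[0,0,-11],[0,0,0],0],[[0,0,-11],[0,0,0],0]]'
python3 - <<'E'
from h import *
o=arm.get_obs();print(o['tool_pos'])
p,d=arm.grab_frame("side");cv2.imwrite("pics/s2.png",p[:,:,::-1])
p,d=arm.grab_frame("scene");cv2.imwrite("pics/s2b.png",p[:,:,::-1])
a=np.array([-0.2135,0.606,0.766]);w=[]
wz=np.array([np.sin(np.radians(40))*np.cos(np.radians(109.4)),np.sin(np.radians(40))*np.sin(np.radians(109.4)),np.cos(np.radians(40))])
M=np.array([.513,-.176,.068])
Rt=toolR(19.4,-wz)
for s in (.12,.03):
    tip=M+wz*s; print(s,tip+wz*.096,delta(tip+wz*.096,Rt))
E
```

```text
time_s: 4.17
tool_pos: [0.4851, 0.257, 0.2239]
ee_rot: [0.547, 0.837, 0.0, 0.0]
contact_force: [0.9, 0.2, -1.9]
width: 0.0174
[0.48510255 0.25697025 0.22392411]
0.12 [ 0.46688204 -0.04504096  0.2334656 ] (array([-26.94, -13.72,  -1.02]), array([  1.4 , -39.97,   4.08]))
0.03 [ 0.48609786 -0.09960723  0.1645216 ] (array([-32.71, -14.14,   5.88]), array([  1.4 , -39.97,   4.08]))
```

View pics/s2b.png

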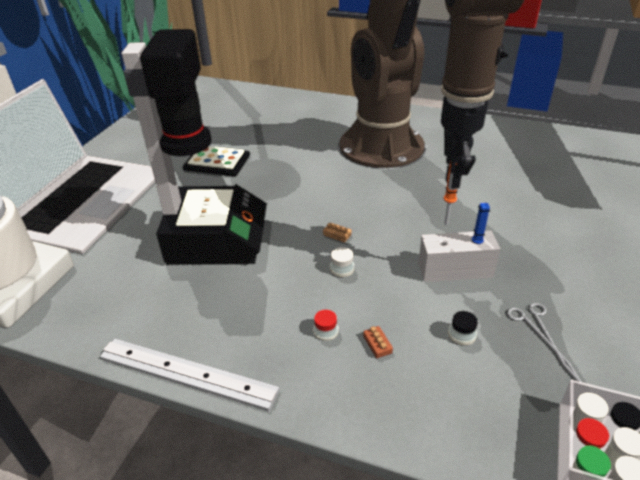

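```bash
python3 -m pendant '[[[-1,-0.5,0],[0,-1,0],0],[[-3,-1.5,0],[0.1,-4,0.4],0],[[-5.5,-2.8,0],[0.3,-8,0.8],0],[[-8,-4.1,-0.1],[0.4,-12,1.2],0],[[-10.5,-5.4,-0.2],[0.6,-16,1.6],0],[[-13,-6.7,-0.3],[0.7,-20,2],0],[[-15.5,-8,-0.4],[0.8,-24,2.4],0],[[-18,-9.2,-0.5],[0.9,-28,2.8],0],[[-20.5,-10.5,-0.7],[1.1,-32,3.2],0],[[-23,-11.8,-0.8],[1.2,-35,3.6],0],[[-25.3,-12.9,-0.9],[1.3,-38,3.9],0],[[-26.9,-13.7,-1],[1.4,-40,4.1],0]]'
python3 -m pendant '[[[0,0,0],[0,0,0],0],[[0,0,0],[0,0,0],0],[[0,0,0],[0,0,0],0],[[0,0,0],[0,0,0],0]]'
python3 - <<'E'
from h import *
o=arm.get_obs();print(o)
for n in ["wrist","side","scene"]:
    p,d=arm.grab_frame(n);cv2.imwrite(f"pics/{n}3.png",p[:,:,::-1]);np.savez(f"pics/{n}3.npz",p=p,d=d,t=o['tool_pos'],q=o['ee_rot'])
E
```

```text
time_s: 5.27
tool_pos: [0.4663, -0.0469, 0.2335]
ee_rot: [0.543, 0.766, -0.199, 0.28]
contact_force: [0.4, 0.4, -0.3]
width: 0.0176
time_s: 5.6
tool_pos: [0.4679, -0.0435, 0.2339]
ee_rot: [0.543, 0.767, -0.197, 0.28]
contact_force: [-0.7, 0.3, -0.5]
width: 0.0178
{'time_s': 5.6, 'joint_positions': array([-1.05176399,  0.23408167,  0.60016731,  2.17119377,  0.68797302,
        0.9921952 , -0.56948672]), 'qvel': array([-0.00178608, -0.00039489,  0.00141745, -0.0005469 ,  0.00265386,
        0.00240446, -0.00333517]), 'effort': array([ 1.36389560e-01, -3.47967839e+01,  4.97324064e+00, -2.37276900e+01,
        2.94242866e+00,  2.25347646e+00,  6.48197543e-03]), 'tool_pos': array([ 0.4679231 , -0.04354653,  0.23387873]), 'ee_rot': array([ 0.54315161,  0.76694234, -0.1965266 ,  0.27957658]), 'contact_force': array([-0.72138701,  0.28350041, -0.49217781]), 'wrist_torque': array([ 0.76041151,  0.26881369, -0.03422862]), 'width': 0.017830690649916756}
```

View pics/wrist3.png

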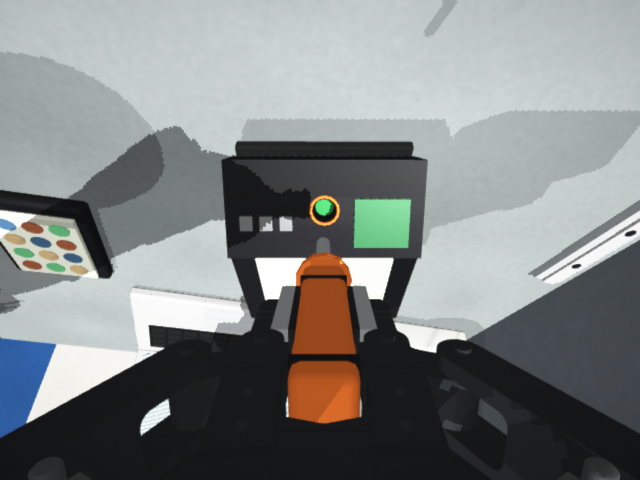

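View pics/side3.png

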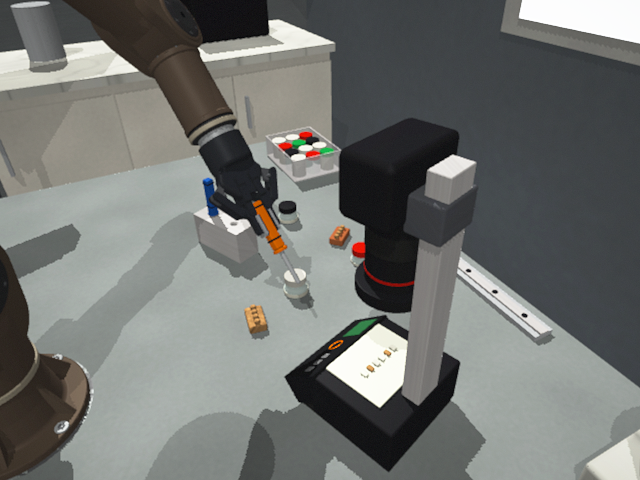

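Run:
```python
from h import *
z=np.load("pics/wrist3.npz");o={'tool_pos':z['t'],'ee_rot':z['q']};p,d=z['p'],z['d'];P=cloud("wrist",d,o);H=hsv(p)
v,u=np.mgrid[:480,:640]
m=(H[...,0]>4)&(H[...,0]<22)&(H[...,1]>120)&(abs(u-324)<25)&(v>188)&(v<228)
e=cv2.fitEllipse(np.argwhere(m)[:,::-1].astype(np.float32));print("ring ell",e,m.sum())
q=P[m&(d>0)];print("ring", np.median(q,0),(q.min(0)+q.max(0))/2)
s=(d>0)&(u>235)&(u<415)&(v>165)&(v<245)&~((abs(u-324)<22)&(v>188))
q=P[s]
for it in range(6):
    c=q.mean(0);n=np.linalg.svd(q-c)[2][2];n*=np.sign(n[2]);r=(q-c)@n;q=q[np.abs(r)<max(.001,2.5*1.48*np.median(abs(r)))]
print("slope",c,n,np.degrees(np.arccos(n[2])),np.degrees(np.arctan2(n[1],n[0])),len(q))
# intersect rays of ring centre
f,ci=K("wrist");T=T_wc("wrist",o)
uc=np.array(e[0]);ray=T[:3,:3]@np.array([(uc[0]-ci['cx'])/f,(uc[1]-ci['cy'])/f,1]);M=T[:3,3]+ray*((c-T[:3,3])@n)/(ray@n);print("mouth",M)
g=(H[...,0]>50)&(H[...,0]<85)&(H[...,1]>100)&(abs(u-324)<12)&(abs(v-208)<14)&(d>0)
b=P[g];print("btn",np.median(b,0),np.median((b-M)@n), len(b))
Rt=R.from_quat(o['ee_rot'])
print("tool z",Rt.as_matrix()[:,2]," tip nominal px",proj("wrist",Rt.apply([0,0,.096])+o['tool_pos'],o))
x=cv2.resize(p[170:290,260:390,::-1],None,fx=5,fy=5,interpolation=cv2.INTER_CUBIC);cv2.imwrite("pics/z3.png",x)
# depth around tip
for vv in range(236,258,2): print(vv,[int(round(1000*d[vv,uu])) for uu in range(314,334,2)])
np.save("mouth.npy",np.r_[M,n])
```

```text
ring ell ((324.0005798339844, 209.9109344482422), (27.573787689208984, 27.894624710083008), 104.63716125488281) 307
ring [ 0.51646761 -0.17804116  0.0715624 ] [ 0.51685391 -0.17707355  0.07080443]
slope [ 0.51671664 -0.17138919  0.06643998] [-0.21760173  0.61337928  0.75922022] 40.604497223224634 109.532590805139 11428
mouth [ 0.51677152 -0.17666694  0.07071965]
btn [ 0.52141484 -0.19041418  0.05570711] -0.020524619510616682 262
tool z [ 0.21535076 -0.60515408 -0.76642846]  tip nominal px [[322.21476374 241.0849693 ]]
236 [371, 372, 373, 372, 372, 373, 372, 372, 372, 373]
238 [372, 371, 373, 243, 242, 241, 243, 372, 372, 372]
240 [371, 373, 242, 238, 236, 236, 236, 241, 374, 373]
242 [373, 374, 237, 233, 232, 232, 234, 237, 373, 374]
244 [374, 373, 232, 228, 227, 228, 230, 233, 374, 375]
246 [373, 375, 229, 224, 224, 223, 226, 228, 375, 374]
248 [376, 374, 225, 222, 219, 221, 222, 224, 375, 374]
250 [375, 228, 220, 218, 217, 218, 217, 221, 227, 376]
252 [376, 224, 217, 214, 213, 213, 213, 216, 223, 375]
254 [181, 182, 181, 180, 182, 181, 181, 180, 182, 377]
256 [179, 180, 180, 180, 178, 179, 179, 180, 180, 180]
```

View pics/z3.png

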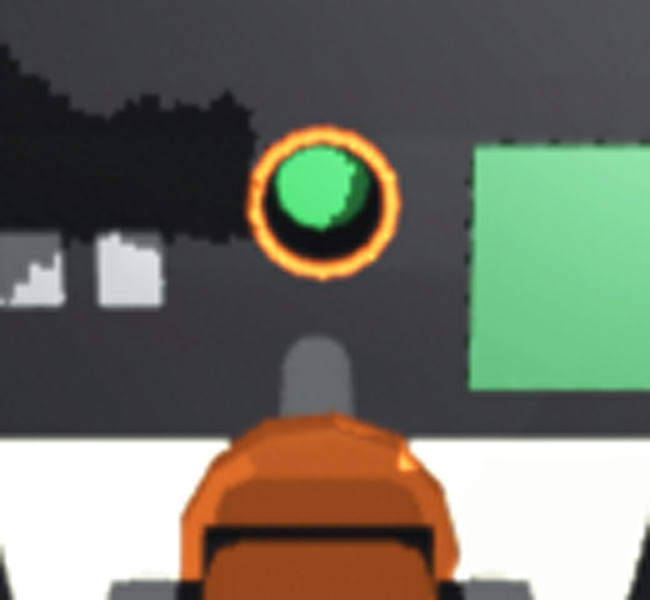

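```bash
cat >> h.py <<'E'
def well(s,tipz=.096):
    M=np.load("mouth.npy")[:3]
    a,b=np.radians(40),np.radians(109.5);wz=np.array([np.sin(a)*np.cos(b),np.sin(a)*np.sin(b),np.cos(a)])
    Rt=toolR(19.5,-wz);pos=M+wz*(s+tipz)
    o=arm.get_obs();Rc=R.from_quat(o['ee_rot']);tip=o['tool_pos']+Rc.apply([0,0,tipz])
    e=Rt.inv().apply(tip-M)*1000;
    print("tip rel mouth in (toolx,tooly,depth) mm",e.round(2),"delta",delta(pos,Rt,o),"F.wz",(o['contact_force']@wz).round(2),o['contact_force'].round(1))
E
python3 -c "
from h import *
well(.012)"
```

```text
tip rel mouth in (toolx,tooly,depth) mm [   3.55   -1.78 -119.98] delta (array([-0.35,  0.18, 10.8 ]), array([ 0.03, -0.01, -0.14])) F.wz -0.8 [-0.3 -0.  -1.1]
```

```bash
python3 -m pendant '[[[-0.1,0.05,0.7],[0,0,0],0],[[-0.2,0.1,2],[0,0,0],0],[[-0.3,0.1,3.5],[0,0,0],0],[[-0.35,0.15,5],[0,0,0],0],[[-0.35,0.15,6.5],[0,0,0],0],[[-0.35,0.15,8],[0,0,0],0],[[-0.35,0.15,9.3],[0,0,0],0],[[-0.35,0.15,10.2],[0,0,0],0],[[-0.35,0.15,10.8],[0,0,0],0],[[-0.35,0.15,10.8],[0,0,0],0],[[-0.35,0.15,10.8],[0,0,0],0],[[-0.35,0.15,10.8],[0,0,0],0]]'
python3 - <<'E'
from h import *
well(-.0)
o=arm.get_obs()
for n in ["wrist","side"]:
    p,d=arm.grab_frame(n);cv2.imwrite(f"pics/{n}4.png",p[:,:,::-1]);np.savez(f"pics/{n}4.npz",p=p,d=d,t=o['tool_pos'],q=o['ee_rot'])
    if n=="wrist":a=cv2.resize(p[170:290,260:390,::-1],(400,369),interpolation=cv2.INTER_CUBIC)
    else: b=cv2.resize(p[270:390,270:400,::-1],(400,369),interpolation=cv2.INTER_CUBIC)
cv2.imwrite("pics/z4.png",cv2.hconcat([a,b]))
E
```

```text
time_s: 6.75
tool_pos: [0.4931, -0.1115, 0.1535]
ee_rot: [0.543, 0.767, -0.197, 0.28]
contact_force: [-0.5, -0.2, -0.5]
width: 0.0175
tip rel mouth in (toolx,tooly,depth) mm [ -0.16  -0.49 -11.98] delta (array([0.02, 0.05, 1.2 ]), array([ 0.02,  0.  , -0.15])) F.wz -0.41 [-0.5 -0.2 -0.5]
```

View pics/z4.png

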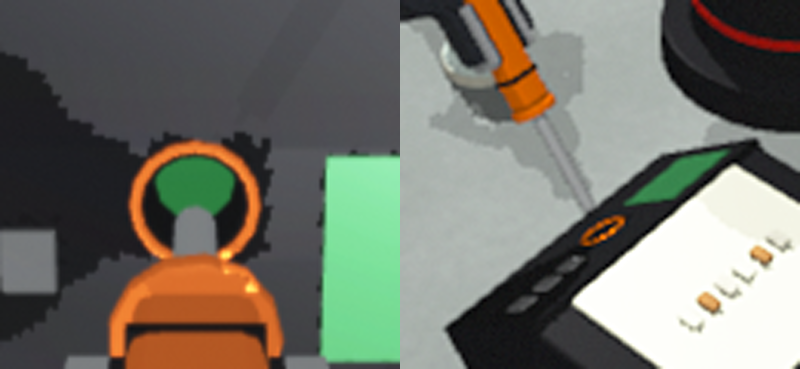

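```bash
python3 -m pendant '[[[0,0,0.3],[0,0,0],0],[[0,0,0.8],[0,0,0],0],[[0,0,1.3],[0,0,0],0],[[0,0,1.8],[0,0,0],0],[[0,0,2.3],[0,0,0],0],[[0,0,2.6],[0,0,0],0],[[0,0,2.7],[0,0,0],0],[[0,0,2.7],[0,0,0],0],[[0,0,2.7],[0,0,0],0],[[0,0,2.7],[0,0,0],0]]'
python3 - <<'E'
from h import *
well(-.02);well(-.02)
o=arm.get_obs()
p,d=arm.grab_frame("wrist");
a=cv2.resize(p[170:290,260:390,::-1],(400,369),interpolation=cv2.INTER_CUBIC)
cv2.imwrite("pics/z5.png",a)
E
```

```text
time_s: 7.68
tool_pos: [0.4988, -0.1281, 0.1327]
ee_rot: [0.543, 0.767, -0.197, 0.28]
contact_force: [-0.5, -0.0, -0.1]
width: 0.0175
tip rel mouth in (toolx,tooly,depth) mm [-0.24 -0.77 15.24] delta (array([0.02, 0.08, 0.48]), array([ 0.  ,  0.01, -0.15])) F.wz 0.01 [-0.5 -0.  -0.1]
tip rel mouth in (toolx,tooly,depth) mm [-0.24 -0.77 15.24] delta (array([0.02, 0.08, 0.48]), array([ 0.  ,  0.01, -0.15])) F.wz 0.01 [-0.5 -0.  -0.1]
```

View pics/z5.png

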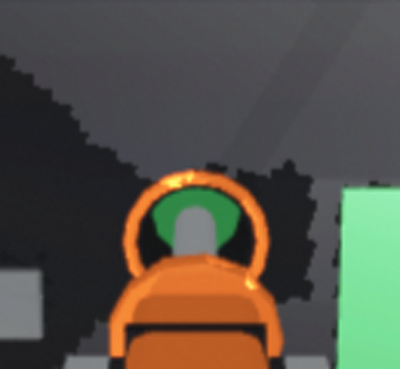

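```bash
python3 -m pendant '[[[0,0.05,0.1],[0,0,0],0],[[0,0.05,0.2],[0,0,0],0],[[0,0.05,0.3],[0,0,0],0],[[0,0.05,0.4],[0,0,0],0],[[0,0.05,0.5],[0,0,0],0],[[0,0.05,0.6],[0,0,0],0],[[0,0.05,0.6],[0,0,0],0],[[0,0.05,0.6],[0,0,0],0]]'
python3 -c "
from h import *
well(-.025)"
python3 -m pendant '[[[0,0,0.05],[0,0,0],0],[[0,0,0.1],[0,0,0],0],[[0,0,0.15],[0,0,0],0],[[0,0,0.2],[0,0,0],0],[[0,0,0.2],[0,0,0],0],[[0,0,0.2],[0,0,0],0]]'
python3 -c "
from h import *
well(-.025)"
```

```text
time_s: 8.4
tool_pos: [0.5005, -0.1317, 0.128]
ee_rot: [0.543, 0.767, -0.197, 0.28]
contact_force: [0.2, 0.7, -0.1]
width: 0.0173
tip rel mouth in (toolx,tooly,depth) mm [-0.26 -0.4  21.37] delta (array([0.02, 0.04, 0.36]), array([-0.02,  0.02, -0.15])) F.wz 0.27 [ 0.2  0.7 -0.1]
time_s: 8.9
tool_pos: [0.5009, -0.1329, 0.1265]
ee_rot: [0.543, 0.767, -0.197, 0.28]
contact_force: [-1.6, 1.9, 2.5]
width: 0.0175
tip rel mouth in (toolx,tooly,depth) mm [-0.26 -0.38 23.32] delta (array([0.02, 0.04, 0.17]), array([-0.01,  0.01, -0.15])) F.wz 3.4 [-1.6  1.9  2.5]
```

```bash
python3 -m pendant '[[[0,0,0.05],[0,0,0],0],[[0,0,0.1],[0,0,0],0],[[0,0,0.15],[0,0,0],0],[[0,0,0.2],[0,0,0],0],[[0,0,0.25],[0,0,0],0],[[0,0,0.25],[0,0,0],0]]'
python3 -c "
from h import *
well(-.025)"
python3 -m pendant '[[[0,0,0.05],[0,0,0],0],[[0,0,0.1],[0,0,0],0],[[0,0,0.1],[0,0,0],0],[[0,0,0.1],[0,0,0],0]]'
python3 -c "
from h import *
well(-.025)"
```

```text
time_s: 9.4
tool_pos: [0.5015, -0.1344, 0.1246]
ee_rot: [0.543, 0.767, -0.197, 0.28]
contact_force: [-1.7, 2.2, 3.0]
width: 0.0174
tip rel mouth in (toolx,tooly,depth) mm [-0.24 -0.36 25.86] delta (array([ 0.02,  0.03, -0.09]), array([-0.01,  0.02, -0.14])) F.wz 4.01 [-1.7  2.2  3. ]
time_s: 9.73
tool_pos: [0.5017, -0.135, 0.1239]
ee_rot: [0.543, 0.767, -0.197, 0.28]
contact_force: [-2.7, 2.9, 4.4]
width: 0.0176
tip rel mouth in (toolx,tooly,depth) mm [-0.25 -0.36 26.81] delta (array([ 0.02,  0.03, -0.18]), array([-0.01,  0.02, -0.14])) F.wz 5.69 [-2.7  2.9  4.4]
```

Nearly at the end of travel; half-millimetre steps until the hard stop shows.

```bash
python3 -m pendant '[[[0,0,0.03],[0,0,0],0],[[0,0,0.05],[0,0,0],0],[[0,0,0.05],[0,0,0],0]]'
python3 -c "
from h import *
well(-.025)"
python3 -m pendant '[[[0,0,0.03],[0,0,0],0],[[0,0,0.05],[0,0,0],0],[[0,0,0.05],[0,0,0],0]]'
python3 -c "
from h import *
well(-.025)"
```

```text
time_s: 9.98
tool_pos: [0.5018, -0.1351, 0.1236]
ee_rot: [0.543, 0.767, -0.197, 0.28]
contact_force: [-5.0, 6.8, 9.7]
width: 0.0174
tip rel mouth in (toolx,tooly,depth) mm [-0.16 -0.25 27.13] delta (array([ 0.01,  0.02, -0.21]), array([ 0.  ,  0.01, -0.14])) F.wz 12.65 [-5.   6.8  9.7]
time_s: 10.23
tool_pos: [0.5019, -0.1352, 0.1233]
ee_rot: [0.543, 0.767, -0.197, 0.28]
contact_force: [-7.1, 9.0, 14.4]
width: 0.0177
tip rel mouth in (toolx,tooly,depth) mm [-0.1  -0.12 27.4 ] delta (array([ 0.01,  0.01, -0.24]), array([ 0.01,  0.02, -0.13])) F.wz 18.02 [-7.1  9.  14.4]
```

```bash
python3 -m pendant '[[[0,0,-0.04],[0,0,0],0],[[0,0,-0.04],[0,0,0],0],[[0,0,-0.04],[0,0,0],0],[[0,0,-0.04],[0,0,0],0],[[0,0,-0.04],[0,0,0],0],[[0,0,-0.04],[0,0,0],0],[[0,0,-0.04],[0,0,0],0],[[0,0,-0.04],[0,0,0],0],[[0,0,-0.04],[0,0,0],0],[[0,0,-0.04],[0,0,0],0],[[0,0,-0.04],[0,0,0],0],[[0,0,-0.04],[0,0,0],0]]'
python3 -c "
from h import *
well(-.025)"
python3 -m pendant '[[[0,0,0],[0,0,0],0],[[0,0,0],[0,0,0],0],[[0,0,0],[0,0,0],0],[[0,0,0],[0,0,0],0],[[0,0,0],[0,0,0],0],[[0,0,0],[0,0,0],0],[[0,0,0],[0,0,0],0],[[0,0,0],[0,0,0],0]]'
python3 - <<'E'
from h import *
well(.03)
p,d=arm.grab_frame("wrist");
a=cv2.resize(p[170:290,260:390,::-1],(400,369),interpolation=cv2.INTER_CUBIC)
cv2.imwrite("pics/z6.png",a)
E
```

```text
time_s: 11.23
tool_pos: [0.5018, -0.1351, 0.1235]
ee_rot: [0.543, 0.767, -0.197, 0.28]
contact_force: [-4.8, 6.3, 10.0]
width: 0.0178
tip rel mouth in (toolx,tooly,depth) mm [-0.15 -0.19 27.16] delta (array([ 0.01,  0.02, -0.22]), array([ 0.01,  0.01, -0.14])) F.wz 12.49 [-4.8  6.3 10. ]
time_s: 11.9
tool_pos: [0.5018, -0.1351, 0.1235]
ee_rot: [0.543, 0.767, -0.197, 0.28]
contact_force: [-4.8, 7.9, 9.4]
width: 0.018
tip rel mouth in (toolx,tooly,depth) mm [-0.13 -0.19 27.15] delta (array([ 0.01,  0.02, -5.71]), array([ 0.01,  0.01, -0.14])) F.wz 12.98 [-4.8  7.9  9.4]
```

View pics/z6.png

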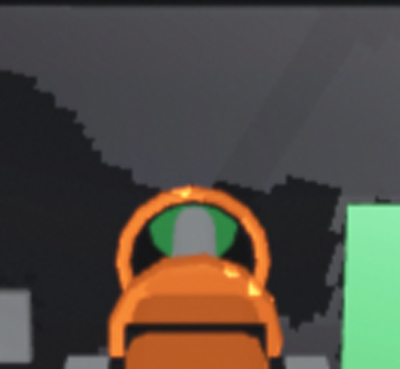

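```bash
python3 -m pendant '[[[0,0,-0.2],[0,0,0],0],[[0,0,-0.5],[0,0,0],0],[[0,0,-1],[0,0,0],0],[[0,0,-2],[0,0,0],0],[[0,0,-3.5],[0,0,0],0],[[0,0,-5],[0,0,0],0],[[0,0,-6.5],[0,0,0],0],[[0,0,-8.5],[0,0,0],0],[[0,0,-10.5],[0,0,0],0],[[0,0,-12.5],[0,0,0],0],[[0,0,-14],[0,0,0],0],[[0,0,-14.7],[0,0,0],0]]'
python3 -m pendant '[[[0,0,0],[0,0,0],0],[[0,0,0],[0,0,0],0],[[0,0,0],[0,0,0],0]]'
python3 - <<'E'
from h import *
well(.12)
o=arm.get_obs()
p,d=arm.grab_frame("wrist");np.savez("pics/w7.npz",p=p,d=d,t=o['tool_pos'],q=o['ee_rot'])
a=cv2.resize(p[170:290,260:390,::-1],(400,369),interpolation=cv2.INTER_CUBIC)
cv2.imwrite("pics/z7.png",a)
M=np.load("mouth.npy");P=cloud("wrist",d,o);H=hsv(p);v,u=np.mgrid[:480,:640]
g=(H[...,0]>50)&(H[...,0]<85)&(H[...,1]>100)&(abs(u-324)<14)&(abs(v-208)<14)&(d>0)
print("btn depth",np.median((P[g]-M[:3])@M[3:]),g.sum())
Rt=R.from_quat(o['ee_rot']);print("tip nominal",proj("wrist",Rt.apply([0,0,.096])+o['tool_pos'],o))
for vv in range(234,244,1): print(vv,[int(round(1000*d[vv,uu])) for uu in range(314,334,2)])
print(delta([.4853,.2570,.224],R.from_quat([5.47387499e-01, 8.36879253e-01, 1.88555111e-04, 7.86590855e-05])))
E
```

```text
time_s: 12.95
tool_pos: [0.4703, -0.045, 0.2371]
ee_rot: [0.543, 0.767, -0.196, 0.28]
contact_force: [0.6, -0.6, -0.7]
width: 0.0174
time_s: 13.2
tool_pos: [0.4698, -0.0471, 0.2355]
ee_rot: [0.544, 0.766, -0.198, 0.279]
contact_force: [1.2, -0.3, -0.5]
width: 0.0174
tip rel mouth in (toolx,tooly,depth) mm [  -0.41   -1.13 -118.78] delta (array([ 0.04,  0.1 , -0.12]), array([-0.09,  0.03, -0.15])) F.wz -0.88 [ 1.2 -0.3 -0.5]
btn depth -0.02052913522114313 273
tip nominal [[322.217787  241.0834999]]
234 [369, 369, 370, 370, 369, 369, 369, 369, 370, 370]
235 [371, 370, 0, 369, 370, 371, 370, 370, 370, 370]
236 [371, 371, 371, 372, 370, 370, 371, 371, 370, 371]
237 [372, 369, 372, 371, 244, 243, 370, 371, 371, 370]
238 [371, 371, 371, 242, 240, 240, 240, 370, 371, 371]
239 [372, 371, 372, 240, 239, 238, 240, 372, 372, 372]
240 [371, 371, 242, 237, 236, 235, 238, 241, 372, 373]
241 [372, 372, 239, 234, 234, 234, 236, 240, 372, 370]
242 [371, 371, 236, 232, 231, 231, 233, 236, 373, 372]
243 [372, 373, 235, 231, 231, 229, 231, 234, 372, 372]
(array([ 22.33,  11.52, -17.26]), array([-1.51, 40.03, -4.14]))
```

View pics/z7.png

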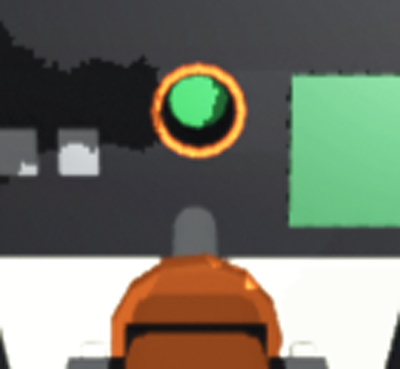

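```bash
python3 -m pendant '[[[0.8,0.4,-0.6],[0,1.5,-0.1],0],[[2.4,1.2,-1.8],[-0.2,4.5,-0.4],0],[[4.5,2.3,-3.4],[-0.3,8,-0.8],0],[[6.6,3.4,-5.1],[-0.4,12,-1.2],0],[[8.7,4.5,-6.7],[-0.6,16,-1.6],0],[[10.8,5.6,-8.3],[-0.7,20,-2],0],[[12.9,6.7,-10],[-0.9,24,-2.4],0],[[15,7.7,-11.6],[-1,28,-2.8],0],[[17.1,8.8,-13.2],[-1.1,32,-3.2],0],[[19.2,9.9,-14.8],[-1.3,35,-3.6],0],[[21,10.8,-16.2],[-1.4,38,-3.9],0],[[22.3,11.5,-17.3],[-1.5,40,-4.1],0]]'
python3 -m pendant '[[[0,0,0],[0,0,0],0],[[0,0,0],[0,0,0],0],[[0,0,0],[0,0,0],0],[[0,0,0],[0,0,0],0],[[0,0,0],[0,0,0],0]]'
cat > chk.py <<'E'
from h import *
import sys
o=arm.get_obs();z=float(sys.argv[1]);print(o['tool_pos'].round(4),o['contact_force'].round(1),o['width'].round(4),delta([.4853,.2570,z],R.from_quat([5.47387499e-01, 8.36879253e-01, 1.88555111e-04, 7.86590855e-05])))
E
python3 chk.py 0.174
python3 - <<'E'
from h import *
o=arm.get_obs()
p,d=arm.grab_frame("wrist");np.savez("pics/w8.npz",p=p,d=d,t=o['tool_pos'],q=o['ee_rot']);cv2.imwrite("pics/w8.png",p[:,:,::-1])
P=cloud("wrist",d,o);H=hsv(p)
m=(d>0)&(np.abs(P[...,2]-.0805)<.005)&(np.hypot(P[...,0]-.47,P[...,1]-.29)<.1)
q=P[m];print(cv2.minAreaRect((q[:,:2]*1000).astype(np.float32)),np.median(q[:,2]))
m=(d>0)&(np.abs(P[...,2]-.172)<.006)&(H[...,0]>105)&(H[...,0]<125)&(H[...,1]>150)
q=P[m];print(cv2.minAreaRect((q[:,:2]*1000).astype(np.float32)),np.median(q[:,2]))
print(proj("wrist",R.from_quat(o['ee_rot']).apply([0,0,.096])+o['tool_pos'],o), proj("wrist",[.4853,.2573,.08],o))
E
```

```text
time_s: 14.25
tool_pos: [0.4855, 0.2585, 0.2242]
ee_rot: [0.548, 0.837, 0.001, -0.001]
contact_force: [-0.2, -0.1, -0.3]
width: 0.0177
time_s: 14.67
tool_pos: [0.485, 0.257, 0.2252]
ee_rot: [0.547, 0.837, 0.0, 0.001]
contact_force: [-0.2, 1.1, -1.4]
width: 0.0173
((470.99053955078125, 290.1671142578125), (60.183326721191406, 150.30081176757812), 23.74016571044922) 0.08080081333329067
((456.37908935546875, 323.1607360839844), (17.468385696411133, 17.51213836669922), 23.708744049072266) 0.17253739642135282
[[322.23498616 241.8930046 ]] [[322.60102548 223.58216841]]Traceback (most recent call last):
  File "chk.py", line 3, in <module>
    o=arm.get_obs();z=float(sys.argv[1]);print(o['tool_pos'].round(4),o['contact_force'].round(1),o['width'].round(4),delta([.4853,.2570,z],R.from_quat([5.47387499e-01, 8.36879253e-01, 1.88555111e-04, 7.86590855e-05])))
                                                                                                  ^^^^^^^^^^^^^^^^
AttributeError: 'float' object has no attribute 'round'
```

View pics/w8.png

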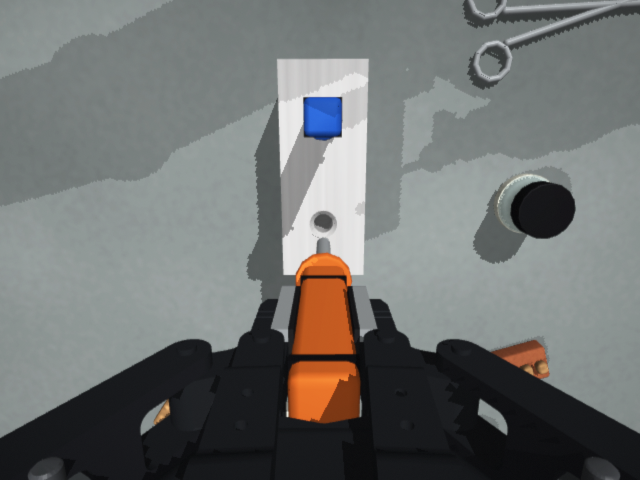

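```bash
sed -i "s/o\['width'\].round(4)/round(float(o['width']),4)/" chk.py; python3 chk.py 0.181
```

```text
[0.485  0.2573 0.2253] [ 0.1 -1.  -0. ] 0.0174 (array([-0.04,  0.01,  4.43]), array([0.06, 0.04, 0.01]))
```

```bash
python3 -m pendant '[[[0,0,0.5],[0.05,0.04,0],0],[[0,0,1.3],[0.05,0.04,0],0],[[0,0,2.3],[0.05,0.04,0],0],[[0,0,3.3],[0.05,0.04,0],0],[[0,0,4.1],[0.05,0.04,0],0],[[0,0,4.4],[0.05,0.04,0],0],[[0,0,4.4],[0.05,0.04,0],0],[[0,0,4.4],[0.05,0.04,0],0],[[0,0,4.4],[0.05,0.04,0],0]]'
python3 chk.py 0.114
python3 - <<'E'
from h import *
p,d=arm.grab_frame("wrist");p2,_=arm.grab_frame("scene")
a=cv2.resize(p[170:290,260:390,::-1],(400,369),interpolation=cv2.INTER_CUBIC)
b=cv2.resize(p2[150:290,400:530,::-1],(400,369),interpolation=cv2.INTER_CUBIC)
cv2.imwrite("pics/z9.png",cv2.hconcat([a,b]))
E
```

```text
time_s: 15.47
tool_pos: [0.4855, 0.258, 0.1816]
ee_rot: [0.547, 0.837, 0.001, 0.0]
contact_force: [0.2, 1.1, -1.1]
width: 0.0174
[0.4855 0.258  0.1816] [ 0.2  1.1 -1.1] 0.0174 (array([-0.09, -0.07,  6.76]), array([ 0.06, -0.04,  0.03]))
```

View pics/z9.png

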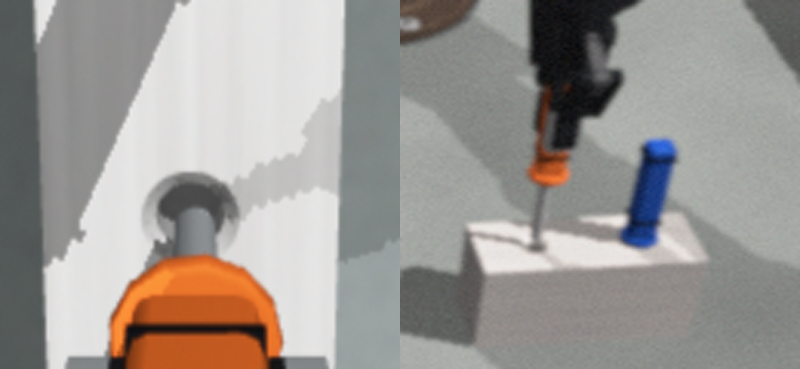

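```bash
python3 -m pendant '[[[-0.09,-0.05,0.3],[0,0,0],0],[[-0.09,-0.05,0.8],[0,0,0],0],[[-0.09,-0.05,1.4],[0,0,0],0],[[-0.09,-0.05,2],[0,0,0],0],[[-0.09,-0.05,2.7],[0,0,0],0],[[-0.09,-0.05,3.4],[0,0,0],0],[[-0.09,-0.05,4.1],[0,0,0],0],[[-0.09,-0.05,4.8],[0,0,0],0],[[-0.09,-0.05,5.3],[0,0,0],0],[[-0.09,-0.05,5.5],[0,0,0],0],[[-0.09,-0.05,5.5],[0,0,0],0],[[-0.09,-0.05,5.5],[0,0,0],0]]'
python3 chk.py 0.114
```

```text
time_s: 16.57
tool_pos: [0.4853, 0.257, 0.1263]
ee_rot: [0.547, 0.837, 0.001, -0.0]
contact_force: [-0.5, -0.1, -0.9]
width: 0.0173
[0.4853 0.257  0.1263] [-0.5 -0.1 -0.9] 0.0173 (array([0.  , 0.  , 1.23]), array([ 0.03, -0.03,  0.03]))
```

```bash
python3 -m pendant '[[[0,0,0.2],[0,0,0],0],[[0,0,0.5],[0,0,0],0],[[0,0,0.8],[0,0,0],0],[[0,0,1],[0,0,0],0],[[0,0,1.15],[0,0,0],0],[[0,0,1.15],[0,0,0],0],[[0,0,1.15],[0,0,0],0]]'
python3 chk.py 0.114
python3 -m pendant '[[[0,0,0.05],[0,0,0],0],[[0,0,0.1],[0,0,0],0],[[0,0,0.1],[0,0,0],0],[[0,0,0.1],[0,0,0],0]]'
python3 chk.py 0.114
```

```text
time_s: 17.15
tool_pos: [0.4851, 0.2569, 0.1147]
ee_rot: [0.547, 0.837, 0.0, -0.0]
contact_force: [-0.2, -1.1, -0.5]
width: 0.0175
[0.4851 0.2569 0.1147] [-0.2 -1.1 -0.5] 0.0175 (array([-0.  ,  0.02,  0.07]), array([ 0.01, -0.03,  0.03]))
time_s: 17.48
tool_pos: [0.4853, 0.257, 0.114]
ee_rot: [0.547, 0.837, 0.001, -0.0]
contact_force: [-1.1, -0.0, 3.0]
width: 0.0172
[0.4853 0.257  0.114 ] [-1.1 -0.   3. ] 0.0172 (array([-0.,  0.,  0.]), array([ 0.04, -0.04,  0.03]))
```

```bash
python3 -m pendant '[[[0,0,0],[0,0,0],0.3],[[0,0,0],[0,0,0],0.6],[[0,0,0],[0,0,0],0.7],[[0,0,0],[0,0,0],0.7],[[0,0,0],[0,0,0],0.7],[[0,0,0],[0,0,0],0.7]]'
python3 -m pendant '[[[0,0,-0.5],[0,0,0],0.7],[[0,0,-1.5],[0,0,0],0.7],[[0,0,-3],[0,0,0],0.7],[[0,0,-4.5],[0,0,0],0.7],[[0,0,-6],[0,0,0],0.7],[[0,0,-7.5],[0,0,0],0.7],[[0,0,-9],[0,0,0],0.7],[[0,0,-10.5],[0,0,0],0.7],[[0,0,-12],[0,0,0],0.7],[[0,0,-12],[0,0,0],0.7],[[0,0,-12],[0,0,0],0.7],[[0,0,-12],[0,0,0],0.7]]'
python3 - <<'E'
from h import *
o=arm.get_obs()
p,d=arm.grab_frame("wrist");cv2.imwrite("pics/w10.png",p[:,:,::-1])
P=cloud("wrist",d,o);H=hsv(p)
for nm,m in [("sty",(H[...,0]<16)&(H[...,1]>150)),("spa",(H[...,0]>105)&(H[...,0]<125)&(H[...,1]>150))]:
    m=m&(d>0)&(np.abs(P[...,2]-.172)<.008)
    q=P[m];r=cv2.minAreaRect((q[:,:2]*1000).astype(np.float32));print(nm,len(q),r,np.median(q[:,2]))
p2,_=arm.grab_frame("scene");cv2.imwrite("pics/s10.png",p2[:,:,::-1])
E
```

```text
time_s: 17.98
tool_pos: [0.4852, 0.257, 0.1137]
ee_rot: [0.547, 0.837, 0.001, -0.0]
contact_force: [1.2, -0.7, 0.0]
width: 0.0597
time_s: 18.98
tool_pos: [0.4848, 0.2568, 0.2336]
ee_rot: [0.547, 0.837, 0.0, -0.0]
contact_force: [-0.2, -0.2, -0.9]
width: 0.0596
sty 1126 ((485.3829345703125, 258.0782470703125), (17.28232765197754, 17.744308471679688), 23.355335235595703) 0.17235588740303154
spa 1304 ((456.4973449707031, 323.0386657714844), (17.240123748779297, 17.641565322875977), 23.825969696044922) 0.17242798047939967
```

View pics/s10.png

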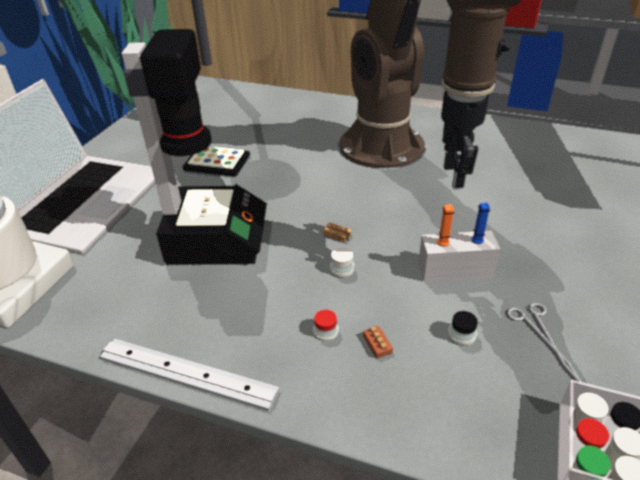

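View pics/w10.png

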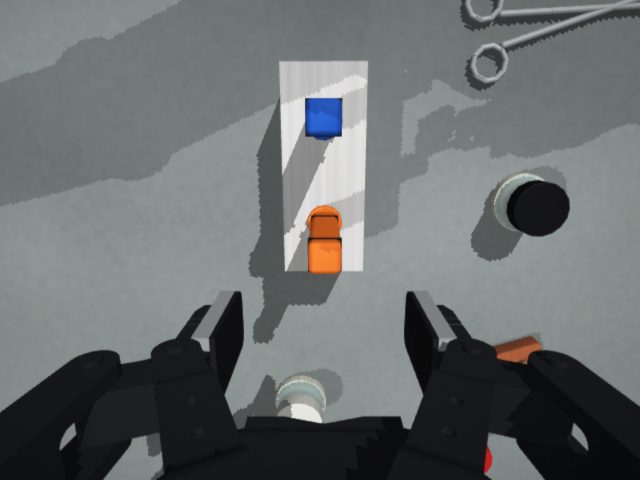

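The stylus is upright in its hole: its top is at (324,256) in the wrist view and at the same height as before (0.1724 m). The spatula, at (324,117), and the jars have not moved. The gripper is clear.

```bash
python3 -c "
from cell import arm
print(arm.finish_job())"
```

```text
the job is handed in; nothing more can be done
None
```

The job is done and handed in, at about 19 s of the 59 s allowed.

- **Button press:** I took the stylus from the stand, lined it up with the slanted well and pushed the button in small steps until it hit the hard stop. The force along the well rose from 5.7 N to 12.7 N within about 0.3 mm. It peaked at 18 N, so I eased back to about 12.5–13 N and held there for about 1.7 s.
- **Button release:** After I withdrew, the wrist camera's depth image showed the button face 20.5 mm below the mouth, the same as before the press.
- **Stylus return:** It went back into its own hole until the guard met the stand (3 N), and then I let go. Its top is at 0.1724 m, the same height as at the start, and within 0.4 mm sideways of where it was.
- **Rest of the bench:** The spatula top measured unchanged to within 0.2 mm. In the scene picture the jars, models and camera stand look where they were; I did not measure those.

**One disagreement:** the hard stop came at about 27 mm below the measured mouth instead of the nominal 25 mm. That is within the roughly 2 mm calibration error, and the button spring first pushed back correspondingly late. I therefore judged full travel by force, not depth. No check failed.

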